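# Load a drive into the spring-clip test cradle

## Robot

A 7-joint arm with a two-finger parallel gripper is mounted at the origin on the work surface. World frame = base frame: x ahead of the robot, y to its left, z up, the work surface at z = 0. Lengths are in m, angles in rad, forces in N, time in s.
With the tool pointing down it reaches from about 0.425 to 0.875 m from the base axis. Payload 8.4 kg.
Tool frame: the origin (TCP) lies midway between the tips of the shut fingers; the grasp point (between the pads) lies 19 mm behind it; z points along the fingers, x is the direction in which the jaws open and shut, and the axes are right-handed (so a half turn about z gives the same grasp; the last joint's range is limited). The gripper opens to 85 mm and grips with 20 to 120 N. Pads are 22 mm wide; open, the fingers measure 114 mm over their backs; the gripper's body (76 mm by 85 mm) begins 54 mm behind the grasp point. The pads swing forward as they close: fully open they stand 13 mm farther back than shut.
Start: joints at [1.17, 0.333, 0.04, 1.465, -0.013, 1.343, -0.059], TCP at [0.193, -0.621, 0.194] pointing down, gripper open.
Joint ranges: [-2.58, 2.58], [-0.38, 2.09], [-1.3, 1.39], [0.25, 2.4], [-1.5, 4.64], [0.08, 2.09], [-2.65, 2.65]. Speed limits (rad/s): [2.22, 2.22, 2.79, 2.79, 3.14, 3.14, 3.14].

## Interface

Orientations are given as a unit quaternion [w, x, y, z].
In Python, from workcell import env, eoat, planner, readout, cams, workorder gives the robot as it stands. Calls block until the motion is done:
- env.move_ptp(position, orientation): joint-space move of the TCP to a pose.
- env.servo_line(position, attitude=None, rate=0.15, f_stop=None): straight line of the TCP; attitude=None keeps the orientation; rate is the mean speed in m/s. With f_stop (N) it stops when the force on the tool has changed by that much, and returns True; else False.
- env.move_joints(angles): joint-space move.
- eoat.grip(opening, effort=None): opening from 0.0 (shut) to 1.0 (fully open); effort is the grip in N (None keeps the last); returns when the fingers have stopped.
- env.pause(seconds).
- planner.ik(position, orientation): joint angles nearest the present ones, or None.
- readout.read_state(): the state.
- cams.grab_frame(name): name is "scene" or "top" or "wrist"; returns the picture (400x640x3 uint8, red, green, blue); there is no depth.
- cams.camera_info(name): a dict with "intrinsics" (3x3 intrinsics, pixels), "world_from_camera" (4x4, takes a point from camera to world coordinates). Camera axes: x right, y down, z forward; pixel columns grow to the right and rows downward; lengths in m; the calibration is good to about 2 mm. The wrist camera is an equidistant fisheye: a pixel r from the principal point sees the ray r / f radians off the axis. A picture is of the moment at which its call begins: read the wrist's pose just before it. camera_info takes no time and is no camera call; for the wrist camera it gives the pose at the moment of the call.
A pose or a line that the arm cannot do raises env.MotionError and nothing moves.
- workorder.sign_off(): hands the job in, once; it reports no verdict.
The state is a dict: "time_s": time; "joint_positions": joint angles; "qd": joint speeds; "joint_efforts": joint torques, N m; "tcp_pos": TCP position; "orientation": TCP orientation; "wrist_force": force on the tool from outside, world axes, zero at the start; "ft_torque": the same for the moment, N m; "gripper_width": opening from 0.0 (shut) to 1.0 (fully open).
Only numpy, scipy, OpenCV 4.12 (cv2) and the standard library are available. Lean on these libraries where they do the work, as an engineer would, in place of code of your own. Each camera call takes 0.05 s, during which the arm holds its last target. There are 200 camera calls.

## Task

Load the flat solid-state drive into the test cradle: with one fingertip press the spring clip's long side pad down and, while you keep it down, push the drive with the other fingertip under the raised jaw until it is fully home against the connector block. Only then let the clip go, so that its jaw rests on the drive and holds it, and move clear. Slide the drive along the deck, do not lift it, and leave the mouse, jar and screwdriver where they are.

Things in the scene. Friction and masses are not known exactly. Their poses are not given: they have to be found in the camera images.
- cradle: Grey drive cradle, fixed to the bench, 225 (x) by 150 mm (y from -55 to 95). Origin at bench level, z up; the drive slides along its +x. Deck: two rails, top z = 25 mm, |y| 16.5 to 40.5 mm, x -110 to 105 mm; between them a finger slot, floor z = 8 mm, open to the rear (-x), ending at x = 73 mm. Side guides: inner faces y = +-36.5 mm, top z = 30 mm, x -55 to 105 mm. Highest point 59 mm (clip pressed).
- connector (a point): Middle of the upright face of the black connector block, the stop against which the drive's front edge comes home: cradle frame x = 85, y = 0, z = 28.5 mm. The block is 81 mm wide, top at z = 42 mm. Axes as the cradle's.
- clip (a joint): Angle (rad) of the steel spring clip, a see-saw on a hinge barrel along the cradle's x (radius 5 mm, at y = 47, z = 36 mm, x -110 to 75 mm). 0 = rest, jaw down; 0.31 = pad pressed down to its stop, jaw up. Always springs back: about 5 N on the pad's middle starts it, 9 N holds it fully down. Above 0.13 the jaw clears the drive, at 0.31 by 7 mm; released on the drive it stands near 0.12.
- clip_jaw (a point): Middle of the underside of the clip's jaw, a downward hook over the deck, 12 mm along x by 20 mm across; moves with the clip. At rest at x = 56, y = -2, z = 27 mm in the cradle's frame: 2 mm above the deck, so it blocks the 7 mm drive. Its rear face, which the drive meets first, is at x = 50 mm.
- clip_pad (a point): Middle of the top of the clip's flat finger pad: x = -46.5, y = 75 mm, z = 35 mm at rest, 26.5 mm on its stop; moves with the clip. Pad: x -104 to 11 mm, usable y 57 to 89 mm; slopes up outwards 0.13 rad at rest, down 0.18 rad on the stop, where an upright 12 mm fingertip on its middle line is 27.5 mm above the bench. At 28.5 mm (0.26 rad) it holds the jaw well clear and slides easily along the pad.
- drive_centre (a point): Centre of the loose 2.5-inch drive, a flat dark metal slab with a blank white label, 100 (x) by 70 (y) by 7 mm, about 70 g, lying on the deck between the guides, axes along the cradle's, underside at z = 25 mm. Front and rear edges are 50 mm from this point. At the start the front is 8 to 28 mm short of the jaw; fully home this point is at x = 35 mm in the cradle's frame.
- mouse: Black computer mouse, 100 x 56 x 30 mm, loose, on the bench on the cradle's -y side. Origin at the centre of its underside. To be left alone.
- screw_jar: Clear plastic screw jar with a white lid, 48 mm across, 55 mm high, loose, on the bench on the cradle's +y side. Origin at the centre of its underside. To be left alone.
- screwdriver: Screwdriver 180 mm long, loose, lying on the bench on the cradle's -y side beyond the mouse. To be left alone.
Things that resemble listed ones, but are neither listed nor needed, are in the scene too. There is more than one size of the part that bears drive_centre; the job needs the middle-sized.

How it is judged:
On the way, in this order (a step that is already met when the one before it is completed fails the run):
1. a fingertip holds the clip's pad down while the drive is still short of the jaw (value of joint clip above 0.17 rad and x of drive_centre in the frame of cradle below 0.003 m and contact force between the fingers and clip above 1 N), for 0.1 s.
2. the drive is fully home with the clip still held down by a fingertip (x of drive_centre in the frame of cradle between 0.032 and 0.037 m and z of drive_centre in the frame of cradle between 0.0265 and 0.0305 m and angle between the x axis of drive_centre and the x axis of cradle, either way round below 0.06 rad and value of joint clip above 0.17 rad and contact force between the fingers and clip above 1 N), for 0.1 s.
At the end, for the whole second after the job is handed in: The drive lies flat on the deck, its front edge within 3 mm of the connector block, square to the cradle, at rest; the clip is released and its jaw presses on the drive's top (clip between 0.09 and 0.165 rad, over 1 N) (x of drive_centre in the frame of cradle between 0.032 and 0.037 m and z of drive_centre in the frame of cradle between 0.0265 and 0.0305 m and angle between the x axis of drive_centre and the x axis of cradle, either way round below 0.06 rad and value of joint clip between 0.09 and 0.165 rad and contact force between clip and drive above 1 N and linear speed of drive below 0.01 m/s); the robot touches nothing.
It fails at once if the drive is lifted (its centre more than 6 mm off its sliding height) or tipped (z of drive_centre in the frame of cradle above 0.0345 m or angle between drive_centre's own z axis and vertical above 0.2 rad).
It fails at once if the clip is let down on the drive before it is home (jaw dragging on it as it slides) (x of drive_centre in the frame of cradle between 0.006 and 0.03 m and value of joint clip below 0.14 rad).
It fails at once if the mouse, jar or screwdriver is moved more than 20 mm (distance of any of mouse, screw_jar, screwdriver from where it was at the start of the episode above 0.02 m).
It also fails if it takes over 38 s, if anything falls off the work surface, if the arm or the gripper's body presses on something with over 40 N, if the wrist force passes 120 N, or if a joint passes its speed limit or range.

## Working session

There is one attempt and no reset: what is moved stays moved. The work goes in short steps, each a Python script; the robot and the scene stay as the last script left them, time stands still between calls to the robot, and variables do not carry over. Pictures are saved under pics/ and viewed, about 8 in all and at most 12, crops included, and the job is handed in when it is done.

```bash
mkdir -p pics; ls
python3 - <<'E'
from workcell import env,eoat,planner,readout,cams,workorder
import cv2
for n in("scene","top"):
    cv2.imwrite(f"pics/{n}0.png",cams.grab_frame(n)[:,:,::-1])
    i=cams.camera_info(n);print(n,i["intrinsics"],i["world_from_camera"])
s=readout.read_state();print({k:s[k] for k in("time_s","tcp_pos","orientation","wrist_force","gripper_width")})
E
```

```text
pics
scene [[454.56512054   0.         318.61549052]
 [  0.         454.56512054 197.61917582]
 [  0.           0.           1.        ]] [[-0.30083068  0.72813722 -0.61588724  1.20444275]
 [ 0.95363731  0.22374185 -0.20128456  0.23143684]
 [-0.00876303 -0.64788562 -0.76168723  0.87433813]
 [ 0.          0.          0.          1.        ]]
top [[384.27046456   0.         316.34479388]
 [  0.         384.27046456 197.94540176]
 [  0.           0.           1.        ]] [[-0.00257941 -0.99794557  0.06401548  0.4658611 ]
 [-0.99998925  0.0023274  -0.00401093  0.04721118]
 [ 0.0038537  -0.06402514 -0.99794085  1.05231227]
 [ 0.          0.          0.          1.        ]]
{'time_s': 0.1, 'tcp_pos': array([ 0.19303029, -0.62018525,  0.192921  ]), 'orientation': array([-3.99976727e-04,  8.05357724e-01, -5.92788672e-01, -6.06011139e-04]), 'wrist_force': array([ 0.1670834 ,  0.1389408 , -0.11085995]), 'gripper_width': 0.997538546258492}
```

View pics/top0.png

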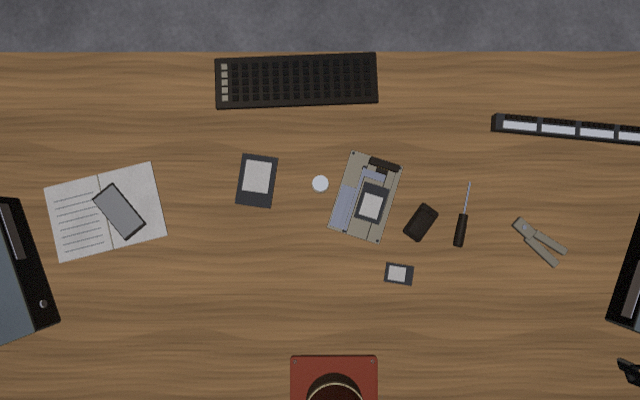

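View pics/scene0.png

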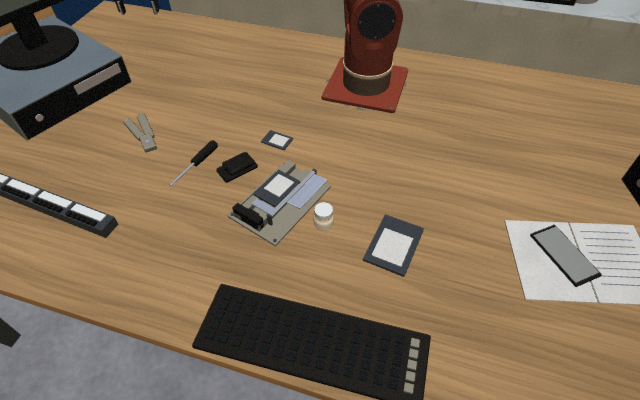

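Candidates for the drive: large one at top (257,180), small one at (399,273), and the mid-sized one on the cradle deck at (371,203). I choose the last one and check it in a close crop.

Run:
```python
import cv2,numpy as np
a=cv2.imread("pics/top0.png")[145:250,320:410]; b=cv2.imread("pics/scene0.png")[150:250,220:340]
a=cv2.resize(a,None,fx=5,fy=5,interpolation=cv2.INTER_CUBIC);b=cv2.resize(b,(350,292),interpolation=cv2.INTER_CUBIC)
o=np.zeros((525,800,3),np.uint8);o[:,:450]=a;o[:292,450:]=b
cv2.imwrite("pics/crop0.png",o)
```

```text
(no output)
```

View pics/crop0.png

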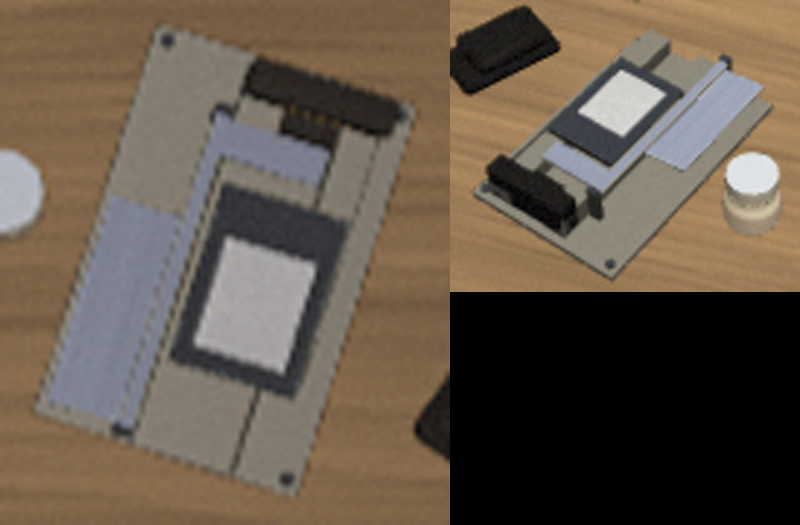

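Top crop: mid-sized dark drive with white label on the deck (crop corners ≈ (226,183), (347,220), (297,396), (170,360)), blue pad on the +y side, jaw ahead, connector block at the far end. Choice confirmed. The guides hold the drive within 1.5 mm in y, so its corners give the cradle's yaw and y axis.

```bash
cat > h.py <<'E'
from workcell import env,eoat,planner,readout,cams,workorder
import numpy as np,cv2
from scipy.spatial.transform import Rotation as R
def cast(n,uv,z):
    i=cams.camera_info(n);T=np.array(i["world_from_camera"]);K=np.array(i["intrinsics"])
    d=(T[:3,:3]@np.linalg.inv(K)@np.c_[uv,np.ones(len(uv))].T).T
    return T[:3,3]+d*((z-T[2,3])/d[:,2])[:,None]
def quat(yaw,tilt,flip):
    # tool z down, tool x along +-cradle y, whole tool tilted about cradle x
    cx=np.array([np.cos(yaw),np.sin(yaw),0]);cy=np.array([-cx[1],cx[0],0])
    x=-cy if flip else cy; z=np.array([0,0,-1.]); y=np.cross(z,x)
    r=R.from_rotvec(cx*tilt)*R.from_matrix(np.c_[x,y,z])
    return r.as_quat(scalar_first=True)
E
python3 - <<'E'
from h import *
# crop corners: top view (order front-left, front-right, rear-right, rear-left)
f=lambda p:(np.array(p,float)+.5)/5-.5+[320,145]
def rep(n,c,name):
    m=c.mean(0);a=(c[0]+c[1])/2;b=(c[3]+c[2])/2;d=a-b
    print(n,name,m.round(4),"yaw",np.arctan2(d[1],d[0]).round(4),"L",np.linalg.norm(d).round(4),"W",np.linalg.norm((c[0]+c[3])/2-(c[1]+c[2])/2).round(4))
rep("top",cast("top",f([[226,183],[347,220],[297,396],[170,360]]),.032),"drive")
rep("top",cast("top",f([[155,28],[415,103],[297,495],[35,410]]),.006),"plate")
print("connector top rear edge",cast("top",f([[245,97],[393,135]]),.042).round(4))
g=lambda p:np.array(p,float)*[120/350,100/292]+[220,150]-.35
# scene: drive corners in crop coords minus 450
rep("scene",cast("scene",g([[100,128],[165,163],[235,95],[172,60]])[[1,0,3,2]],.032),"drive")
im=cv2.imread("pics/top0.png")
mask=((im.min(2)>150)&(np.ptp(im,axis=2)<25)).astype(np.uint8)
for c in cv2.findContours(mask,0,2)[0]:
    (x,y),s,a=cv2.minAreaRect(c)
    if 340<x<400 and 170<y<240 and cv2.contourArea(c)>100:print("label",(x,y),s,a,cast("top",[[x,y]],.032))
yaw=-.3
for fl in(0,1):
  for p in([.46,-.07,.04],[.53,-.09,.04],[.46,-.07,.15]):
    q=planner.ik(p,quat(yaw,.1,fl));print(fl,p,None if q is None else np.round(q,2))
E
```

```text
top drive [ 0.5188 -0.1039  0.032 ] yaw -0.3025 L 0.0984 W 0.0686
top plate [ 0.5376 -0.0892  0.006 ] yaw -0.3078 L 0.2221 W 0.1488
connector top rear edge [[ 0.6205 -0.0956  0.042 ]
 [ 0.6001 -0.1738  0.042 ]]
scene drive [ 0.522  -0.0989  0.032 ] yaw -0.3231 L 0.0951 W 0.0697
label (370.516357421875, 205.53146362304688) (18.067882537841797, 21.48070526123047) 17.52556800842285 [[ 0.5107649  -0.10086696  0.032     ]]
0 [0.46, -0.07, 0.04] [ 0.75  0.15 -0.65  2.06 -0.01  0.94  1.39]
0 [0.53, -0.09, 0.04] [ 0.7   0.3  -0.61  1.9   0.09  0.98  1.33]
0 [0.46, -0.07, 0.15] [ 0.76  0.01 -0.62  1.94 -0.1   1.18  1.45]
1 [0.46, -0.07, 0.04] [ 0.56  0.13 -0.44  2.07 -0.05  0.94 -1.72]
1 [0.53, -0.09, 0.04] [ 0.49  0.27 -0.38  1.91 -0.    0.97 -1.74]
1 [0.46, -0.07, 0.15] [ 0.59  0.   -0.45  1.95 -0.11  1.18 -1.69]
```

Plate, drive and connector agree: yaw ≈ -0.305, and the drive's centre is at cradle x ≈ -12 mm, y ≈ 0. Moving to a hover with the jaws across the cradle, tilted 0.1 rad so the pusher tip rides in the slot.

```bash
cat >> h.py <<'E'
YAW=-.305;CX=np.array([np.cos(YAW),np.sin(YAW),0]);CY=np.array([-CX[1],CX[0],0])
O=np.array([.519,-.1035,0])+.012*CX
TILT=.1;Q=quat(YAW,TILT,1)
def W(x,y,z):return O+CX*x/1e3+CY*y/1e3+np.array([0,0,z/1e3])
def st(t=""):
    s=readout.read_state();d=np.array(s["tcp_pos"])-O
    print(t,"t",round(s["time_s"],2),"cradle mm",np.round([d@CX*1e3,d@CY*1e3,d[2]*1e3],1),"F",np.round(s["wrist_force"],1),"w",round(s["gripper_width"],3));return s
E
python3 - <<'E'
from h import *
env.move_ptp(W(-79,37.5,110),Q);st()
eoat.grip(.75);st()
print(cams.camera_info("wrist"))
cv2.imwrite("pics/w1.png",cams.grab_frame("wrist")[:,:,::-1])
E
```

```text
t 2.37 cradle mm [-78.6  36.8 110.1] F [-0.5  0.3 -0.1] w 1.003
 t 2.72 cradle mm [-78.9  37.3 110. ] F [-0.7 -1.2 -0.4] w 0.753
{'intrinsics': array([[309.70691629,   0.        , 318.44335244],
       [  0.        , 309.70691629, 194.34574754],
       [  0.        ,   0.        ,   1.        ]]), 'world_from_camera': array([[-0.29981787, -0.91096172, -0.28329842,  0.54137739],
       [-0.94877159,  0.25368801,  0.18834774, -0.09005989],
       [-0.09970817,  0.32525551, -0.94035479,  0.28947698],
       [ 0.        ,  0.        ,  0.        ,  1.        ]])}
```

View pics/w1.png

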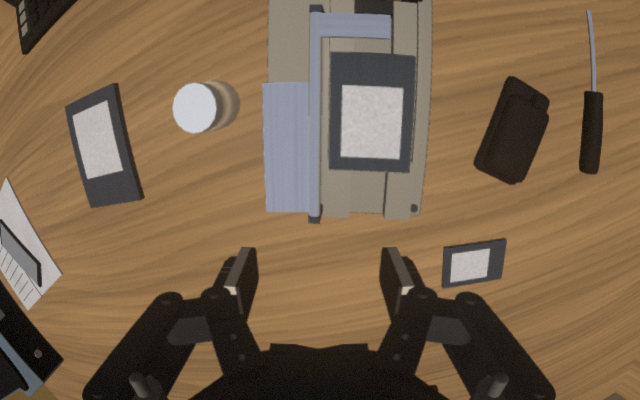

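Wrist view: drive rear corners ≈ (330,170), (410,171), front ≈ (331,52), (414,54); the slot shows behind it; fingertips at ≈ (248,250) and (388,250).

Run:
```python
from h import *
i=cams.camera_info("wrist");T=i["world_from_camera"];K=i["intrinsics"]
def fc(u,v,z):
    p=np.array([u-K[0,2],v-K[1,2]]);r=np.hypot(*p);t=r/K[0,0]
    d=T[:3,:3]@np.r_[p/r*np.sin(t),np.cos(t)];w=T[:3,3]+d*(z-T[2,3])/d[2]-O
    return np.round([w@CX*1e3,w@CY*1e3],1)
for n,u,v,z in[("dRL",330,170,.032),("dRR",410,171,.032),("dFL",331,52,.032),("dFR",414,54,.032),("padRL",266,211,.035),("padRR",307,212,.03),("slotL",349,216,.025),("slotR",386,216,.025),("barrel rear",315,222,.036),
 ("tipL inner",256,249,.121),("tipL outer",241,247,.121),("tipR inner",381,249,.114),("tipR outer",396,249,.114)]:
    print(n,fc(u,v,z))
```

```text
dRL [-61.7  35.5]
dRR [-60.3 -33.8]
dFL [38.2 35.1]
dFR [ 39.2 -32.7]
padRL [-100.9   93.5]
padRR [-102.3   56.2]
slotL [-106.9   17.8]
slotR [-105.7  -16.6]
barrel rear [-109.3   48.2]
tipL inner [-92.1  77.2]
tipL outer [-91.4  87.5]
tipR inner [-91.6  -3.2]
tipR outer [-91.3 -13. ]
```

The drive and slot agree with my frame, but the fingertip ray doesn't match the expected tip position; one closer look at the tips from two cameras.

Run:
```python
from h import *
s=cams.grab_frame("scene")[:,:,::-1];w=cv2.imread("pics/w1.png")
cv2.imwrite("pics/s1.png",s)
T=cams.camera_info("scene");iv=np.linalg.inv(T["world_from_camera"]);
def pr(p):q=T["intrinsics"]@(iv@np.r_[p,1])[:3];return q[:2]/q[2]
print("tcp px",pr(W(-79,37.5,110)), "padtip",pr(W(-79,75,122)),"push",pr(W(-79,0,114)))
a=cv2.resize(w[230:330,200:440],(800,333),interpolation=cv2.INTER_CUBIC)
u,v=pr(W(-79,37.5,110)).astype(int);x0,y0=u-70,v-50
print(x0,y0)
b=cv2.resize(s[y0:y0+60,x0:x0+180],(800,267),interpolation=cv2.INTER_CUBIC)
cv2.imwrite("pics/tips.png",np.vstack([a,b]))
```

```text
tcp px [303.07174309 154.08917074] padtip [315.74506035 156.72355327] push [290.56358699 146.78815477]
233 104
```

View pics/tips.png

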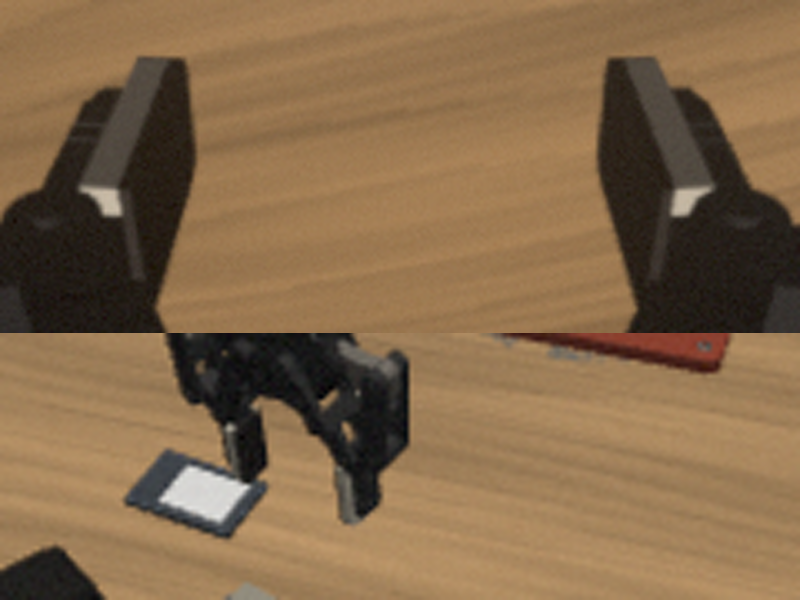

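Run:
```python
from h import *
def ray(n,u,v):
    i=cams.camera_info(n);T=i["world_from_camera"];K=i["intrinsics"];p=np.array([u-K[0,2],v-K[1,2]])/K[0,0]
    r=np.hypot(*p);d=np.r_[p/r*np.sin(r),np.cos(r)] if n=="wrist" else np.r_[p,1]/np.hypot(r,1)
    return T[:3,3],T[:3,:3]@d
for n,a,b in[("padtip",(248,247),(312.5,146)),("pushtip",(389.6,247),(288.5,136.6))]:
    (p,d),(q,e)=ray("wrist",*a),ray("scene",*b)
    s=np.linalg.lstsq(np.c_[d,-e],q-p,rcond=None)[0];x=p+d*s[0];y=q+e*s[1];m=(x+y)/2-O
    print(n,np.round([m@CX*1e3,m@CY*1e3,m[2]*1e3],1),"gap",np.linalg.norm(x-y).round(4))
i=cams.camera_info("wrist")["world_from_camera"];c=i[:3,3]-O;print(np.round([c@CX*1e3,c@CY*1e3,c[2]*1e3],1));st()
```

```text
padtip [-72.3  69.9 157.1] gap 0.0034
pushtip [-73.9  -2.3 147.9] gap 0.0046
[  5.3  19.7 289.5]
 t 2.82 cradle mm [-79.   37.4 110. ] F [0.8 0.7 0.3] w 0.752
```

Both cameras agree that the tips stand at z ≈ 152 mm while the TCP reads 110, about 42 mm further back than stated. I don't trust either figure, so I'll descend under force guard and let contact decide.

Run:
```python
from h import *
env.servo_line(W(-79,40.5,60),rate=.12);st()
hit=env.servo_line(W(-79,40.5,18),rate=.03,f_stop=4);st(hit)
cv2.imwrite("pics/s2.png",cams.grab_frame("scene")[:,:,::-1]);w=cams.grab_frame("wrist")[:,:,::-1];cv2.imwrite("pics/w2.png",w)
a=cv2.resize(cv2.imread("pics/s2.png")[130:250,210:350],(500,429),interpolation=cv2.INTER_CUBIC)
b=cv2.resize(w[:,180:460],(300,429))
cv2.imwrite("pics/v2.png",np.hstack([a,b]))
```

```text
t 3.38 cradle mm [-78.9  40.6  60.3] F [ 0.4  1.1 -0. ] w 0.752
False t 4.93 cradle mm [-78.8  40.5  18.2] F [-0.2  0.4  0. ] w 0.751
```

View pics/v2.png

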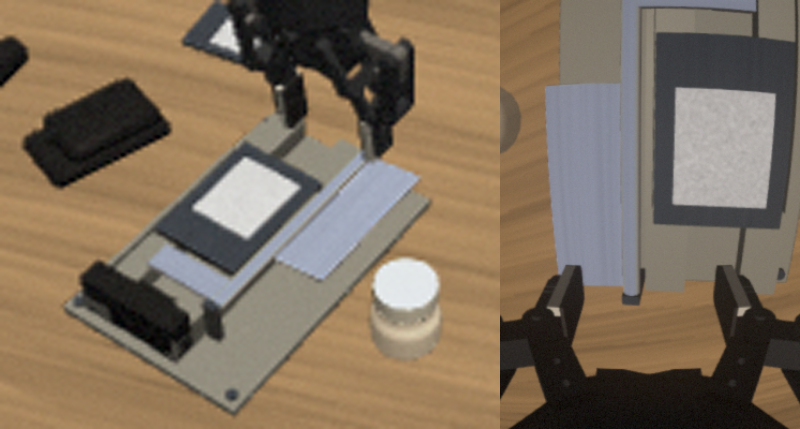

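The picture shows both tips still above the deck (pad tip at crop (368,158), push tip at (292,127)), so the images were right. Triangulating again, then going on down under the force guard.

```bash
cat >> h.py <<'E'
def ray(n,u,v):
    i=cams.camera_info(n);T=i["world_from_camera"];K=i["intrinsics"];p=np.array([u-K[0,2],v-K[1,2]])/K[0,0]
    r=np.hypot(*p);d=np.r_[p/r*np.sin(r),np.cos(r)] if n=="wrist" else np.r_[p,1]/np.hypot(r,1)
    return T[:3,3],T[:3,:3]@d
def tri(n,a,b):
    (p,d),(q,e)=ray("wrist",*a),ray("scene",*b)
    s=np.linalg.lstsq(np.c_[d,-e],q-p,rcond=None)[0];x=p+d*s[0];y=q+e*s[1];m=(x+y)/2-O
    print(n,np.round([m@CX*1e3,m@CY*1e3,m[2]*1e3],1),"gap",np.linalg.norm(x-y).round(4))
E
python3 - <<'E'
from h import *
tri("pad",(248,247),(313,174.2));tri("push",(389.6,247),(291.8,165.6))
hit=env.servo_line(W(-79,40.5,-20),rate=.02,f_stop=4);st(hit)
E
```

```text
pad [-70.   71.7  67.2] gap 0.0014
push [-77.2  -0.8  48.5] gap 0.0031
True t 6.42 cradle mm [-79.   40.5 -13.1] F [-1.5 -0.4  7.3] w 0.75
```

Run:
```python
from h import *
st()
z=-13.1
for k in range(5):
    z-=1.2;hit=env.servo_line(W(-79,40.5,z),rate=.02,f_stop=6);env.pause(.1);f=st(hit)["wrist_force"][2]
    if hit or f>14:break
s=cams.grab_frame("scene")[:,:,::-1];w=cams.grab_frame("wrist")[:,:,::-1]
cv2.imwrite("pics/s3.png",s);cv2.imwrite("pics/w3.png",w)
cv2.imwrite("pics/v3.png",np.hstack([cv2.resize(s[140:240,220:340],(480,400),interpolation=cv2.INTER_CUBIC),cv2.resize(w[:,180:460],(320,400))]))
```

```text
t 6.42 cradle mm [-79.   40.5 -13.1] F [-1.5 -0.4  7.3] w 0.75
False t 6.78 cradle mm [-79.   40.4 -14. ] F [-3.3 -1.   7.4] w 0.749
False t 7.12 cradle mm [-79.   40.3 -15.1] F [-3.4 -0.5  9.6] w 0.754
False t 7.47 cradle mm [-78.9  40.1 -16.3] F [-5.2 -1.9  9.8] w 0.75
False t 7.83 cradle mm [-78.9  39.9 -17.4] F [-5.1 -4.4 11. ] w 0.752
False t 8.18 cradle mm [-78.9  39.6 -18.5] F [-6.5 -4.2 13.7] w 0.745
```

View pics/v3.png

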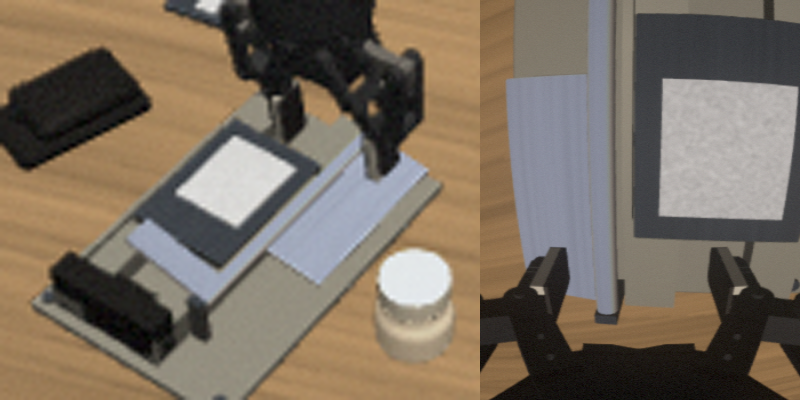

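Both tips are in place: the pad tip is down on the pad (crop (378,175)), and the push tip is in the slot behind the drive (288,135). About 6 mm of spring-like travel at a lever arm of ≈23 mm means ≈0.26 rad. Pushing the first part under force guard.

Run:
```python
from h import *
for x in(-69,-59,-52):
    hit=env.servo_line(W(x,40.5,-19),rate=.03,f_stop=10);st(hit)
    if hit:break
s=cams.grab_frame("scene")[:,:,::-1];w=cams.grab_frame("wrist")[:,:,::-1]
cv2.imwrite("pics/s4.png",s);cv2.imwrite("pics/w4.png",w)
cv2.imwrite("pics/v4.png",np.hstack([cv2.resize(s[140:240,220:340],(480,400),interpolation=cv2.INTER_CUBIC),cv2.resize(w[:,180:460],(320,400))]))
```

```text
False t 8.76 cradle mm [-69.1  41.1 -18.5] F [-3.6  1.5 11.1] w 0.75
False t 9.24 cradle mm [-59.2  41.4 -18.6] F [-4.   3.   9.9] w 0.75
False t 9.62 cradle mm [-52.2  41.4 -18.5] F [-3.6  2.2 11. ] w 0.746
```

View pics/v4.png

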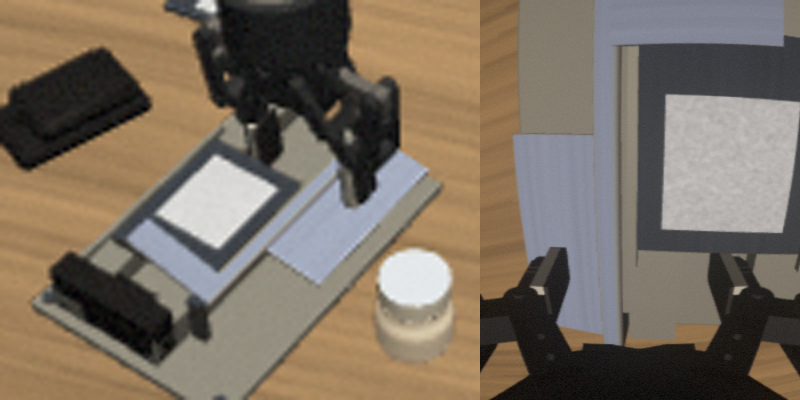

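The drive has moved (label now at wrist crop (730,160)), its front is passing under the raised jaw bar, and the push tip is flush on its rear edge (row 250). Pushing home until the connector stops it.

Run:
```python
from h import *
for x in(-42,-33,-10):
    hit=env.servo_line(W(x,40.5,-19),rate=.03,f_stop=8);st(hit)
    if hit:break
env.pause(.3);st()
s=cams.grab_frame("scene")[:,:,::-1];w=cams.grab_frame("wrist")[:,:,::-1];t=cams.grab_frame("top")[:,:,::-1]
cv2.imwrite("pics/s5.png",s);cv2.imwrite("pics/w5.png",w);cv2.imwrite("pics/t5.png",t)
cv2.imwrite("pics/v5.png",np.hstack([cv2.resize(s[140:240,220:340],(480,400),interpolation=cv2.INTER_CUBIC),cv2.resize(w[:,180:460],(320,400))]))
```

```text
False t 10.21 cradle mm [-42.2  41.4 -18.6] F [-3.4  1.9  8.9] w 0.749
False t 10.66 cradle mm [-33.2  41.5 -18.5] F [-3.7  2.7  9.7] w 0.75
True t 11.13 cradle mm [-24.1  41.4 -18.9] F [-3.9 -0.2  8.7] w 0.751
 t 11.43 cradle mm [-24.   41.4 -18.7] F [-3.   1.   8.2] w 0.754
```

View pics/v5.png

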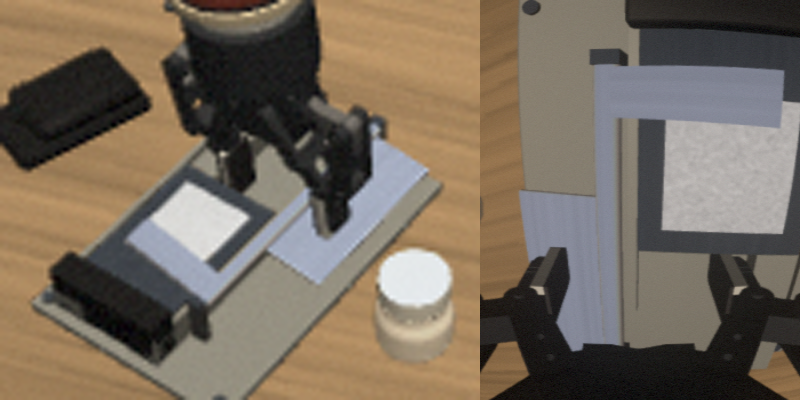

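The stop came at TCP x = -24.1, where home was predicted, and the drive's front meets the connector (wrist crop (715,30)). One more firm nudge and hold, then back off a little, lift and clear.

Run:
```python
from h import *
hit=env.servo_line(W(-21.5,40.5,-19),rate=.015,f_stop=8);st(hit);env.pause(.3);st()
env.servo_line(W(-27,40.5,-19),rate=.03);st()
env.servo_line(W(-27,40.5,5),rate=.04);st()
env.servo_line(W(-32,40.5,80),rate=.12);st()
env.pause(.3)
i=cams.camera_info("wrist")
s=cams.grab_frame("scene")[:,:,::-1];w=cams.grab_frame("wrist")[:,:,::-1]
cv2.imwrite("pics/s6.png",s);cv2.imwrite("pics/w6.png",w);st()
cv2.imwrite("pics/v6.png",np.hstack([cv2.resize(s[140:240,220:340],(360,300),interpolation=cv2.INTER_CUBIC),cv2.resize(w[:220,180:460],(440,346),interpolation=cv2.INTER_CUBIC)[:300]]))
```

```text
True t 11.79 cradle mm [-24.2  41.4 -18.8] F [-2.3  0.1  8.4] w 0.754
 t 12.09 cradle mm [-24.2  41.4 -18.7] F [-1.8 -0.6  7.9] w 0.748
 t 12.34 cradle mm [-24.8  41.5 -17.5] F [1.4 1.5 9.5] w 0.749
 t 13.09 cradle mm [-27.2  40.4   4.8] F [-0.2 -0.6  0.2] w 0.747
 t 13.87 cradle mm [-32.4  40.4  79.4] F [-0.5 -0.3 -0. ] w 0.749
 t 14.27 cradle mm [-32.2  40.5  79.7] F [0.7 0.2 0.4] w 0.751
```

View pics/v6.png

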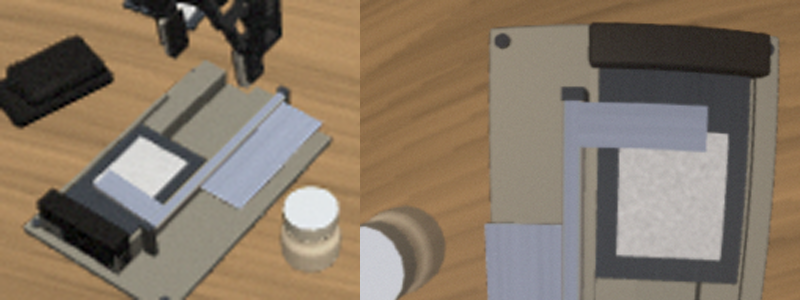

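Run:
```python
from h import *
for n,u,v,z in[("rearL",329.6,177,.032),("rearR",420,180,.032),("connector top rear L",326,45,.042),("connector top rear R",441,49,.042)]:
    p,d=ray("wrist",u,v);m=p+d*(z-p[2])/d[2]-O;print(n,np.round([m@CX*1e3,m@CY*1e3],1))
# drive still there relative to jar/mouse change
a,b=[cv2.imread(f"pics/{n}.png").astype(int) for n in("s2","s6")]
d=np.abs(a-b).max(2)>40
print("jar diff",d[200:235,310:338].sum(),"mouse diff",d[150:183,215:260].sum(),"screwdriver",d[140:188,168:218].sum())
```

```text
rearL [-13.  37.]
rearR [-12.9 -32.9]
connector top rear L [84.3 39.3]
connector top rear R [ 85.7 -40.5]
jar diff 0 mouse diff 0 screwdriver 0
```

```bash
python3 -c "
from h import *
workorder.sign_off();st()"
```

```text
the job is handed in; nothing more can be done
the job is handed in; nothing more can be done
```

The drive is loaded and the job handed in. One fingertip held the pad down while the other pushed the drive under the raised jaw to the connector. I then released the clip and moved the arm clear, about 14 s into the 38 s allowed.

**What the last checks showed:**
- **Home position:** the push stopped twice at the same place (TCP at cradle x = -24.1 and -24.2 mm), where I had predicted home. Afterwards the images put the drive's rear edge at x ≈ -13 mm against -15 nominal. The connector measured at 85 mm, so this is within a measuring error of about 2 mm.
- **Square:** the two rear corners agree to 0.1 mm in x.
- **Clip:** in the last picture the jaw lies over the drive's top. I could not read its angle or contact force directly; the held angle of about 0.26 rad was inferred from travel and force.
- **Robot:** the wrist force was back to about 0 N after lifting away.
- **Mouse, jar and screwdriver:** no change between the camera images from before pressing the clip and after release.

**Disagreements:**
- **Fingertip height:** at 0.75 opening the tips stood about 42 mm behind the reported TCP, far more than the 13 mm stated. Both cameras showed this, so I found the pad by force-guarded contact.
- **Back-off:** before lifting I commanded 3 mm back from the drive, but the arm had moved only about 0.6 mm by the next reading. The last picture showed the drive still home.

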